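# Pour the walnuts into the wooden bowl and slide it up to the board

### The arm

A 7-joint arm with a two-finger parallel gripper is mounted at the origin on a cart in front of the work surface, level with it; the furniture and walls round the work are solid. World frame = base frame: x ahead of the robot, y to its left, z up, the work surface at z = 0. Lengths are in m, angles in rad, forces in N, time in s.
With the tool pointing down it reaches from about 0.35 to 0.9 m from the base axis. Payload 19.9 kg.
Tool frame: the origin (TCP) lies midway between the tips of the shut fingers; the grasp point (between the pads) lies manip.tcp_to_grasp behind it (manip.tcp_to_grasp is the distance from the TCP to the grasp point, in m); x points along the fingers, z is the direction in which the jaws open and shut, and the axes are right-handed (so a half turn about x gives the same grasp; the last joint's range is limited). The gripper opens to 85 mm and grips with 20 to 120 N. Pads are 22 mm wide; open, the fingers measure 114 mm over their backs; the gripper's body (76 mm by 85 mm) begins 54 mm behind the grasp point. The pads swing forward as they close: fully open they stand 13 mm farther back than shut.
Start: joints at [1.294, 0.417, -0.01, 1.614, 0.005, 1.111, -0.053], TCP at [0.145, -0.608, 0.231] pointing down, gripper open.
Joint ranges: [-2.81, 2.81], [-0.39, 2.02], [-1.27, 1.25], [0.06, 2.57], [-1.19, 4.33], [0.19, 2], [-2.82, 2.82]. Speed limits (rad/s): [1.89, 1.89, 2.39, 2.39, 3.01, 3.01, 3.01].

### API

Orientations are given as a rotation vector (axis times angle).
In Python, from rig import manip gives the robot as it stands.
- The arm moves only by the tool carry_out, never from a script. Its argument "series" is a list of rows, each a list of 3 entries, a list of its own where there are three numbers: the shift along the tool's x, y, z in m, then the turn, a rotation vector about the tool's x, y, z in rad, then the gripper command: -1 is shut, 1 is fully open, values between are in proportion. In form: [[[dx, dy, dz], [rx, ry, rz], gripper], ...]. A call has 1 to 10 rows; each row is the pose to reach, as a shift and turn from the pose measured when the call began, along the tool's axes at that moment; what a row does not reach only later rows make up. A row lasts 1/12 s, in which the tool goes at most 41.7 mm and 7.16 degrees, less where a joint would pass 70% of its speed; a pose out of reach is approached as far as the arm can. A call with a gripper value outside its range is refused whole. The fingers move at their own pace and stop on an object; "squeeze" is the grip in N (left out, the last holds). Time passes only in rows, so rows that repeat a pose let the fingers close. It gives the time, the measured TCP pose, the force and the opening at its end, in the units of the state.
- manip.sense(): the state, without advancing time (a new reading comes with each control period).
- manip.read_camera(name): name is "scene" or "top" or "wrist"; returns the picture (384x512x3 uint8, red, green, blue); there is no depth.
- manip.calibration(name): a dict with "K" (3x3 intrinsics, pixels), "k1" (the pictures are not rectified: a ray, as slopes to the right and down, at radius r is drawn at 1 + k1 r^2 times it, then the intrinsics apply), "pose" (4x4, takes a point from camera to world coordinates); the wrist camera has in their place "mount" (4x4, takes a point from camera to tool coordinates, whose origin is the TCP and whose axes are the tool frame's). Camera axes: x right, y up, looking along -z (the intrinsics and any distortion apply to the point x, -y, -z); pixel columns grow to the right and rows downward; lengths in m; the calibration is good to about 2 mm. A picture is of the moment at which its call begins: read the wrist's pose just before it. calibration takes no time and is no camera call.
- manip.finish_job(): hands the job in, once; it reports no verdict.
Trained networks look in the newest picture that a camera, given by its name, has taken for a name from the list of things; names that differ only in an ending like _2 or _b are one class to them, and where a whole thing is asked for, a point or a joint stands for the part that bears it (a point fixed in the world has none). Each returns a list of dicts, best first, with "conf" (0 to 1); they miss things now and then, are a little off and sometimes report something else, mostly with a low value. They report only what shows in the picture. A call takes as long as a camera call.
- manip.boxes_of(thing, camera): "at" ([x, y, z] in m, in the coordinates of the camera as it stood for that picture, good to about 4 mm: the middle of the surface that is visible of it).
- manip.regions_of(thing, camera): "mask" (384x512 bool, what is visible of it).
- manip.mark_of(thing, camera): "at" ([x, y, z] in m, in the coordinates of the camera as it stood for that picture, good to about 4 mm: a listed point, or the origin of a listed thing).
The state is a dict: "time_s": time; "joint_positions": joint angles; "joint_velocities": joint speeds; "joint_torque": joint torques, N m; "ee_pos": TCP position; "tcp_rot": TCP orientation; "force": force on the tool from outside, world axes, zero at the start; "wrist_torque": the same for the moment, N m; "finger_gap": finger opening in m.
Only numpy, scipy, OpenCV 4.12 (cv2) and the standard library are available. Lean on these libraries where they do the work, as an engineer would, in place of code of your own. Each camera call takes 0.05 s, during which the arm holds its last target. There are 200 camera calls.

### The job

Take the wooden spoon off the big wooden bowl and lay it on the chopping board, then pour all five walnuts from the steel measuring cup into the bowl and stand the empty cup upright on the worktop again. Last, push the filled bowl along the worktop, without lifting it, until its side rests right up against the long edge of the chopping board that faces it. Do not knock the two mills or the garlic about.

Things in the scene. Friction and masses are not known exactly. Their poses are not given: they have to be found in the camera images.
- board: Beech chopping board, 250 x 370 x 22 mm, fixed, left of the bowl, on four 18 mm rubber feet (its top is 40 mm above the worktop). Origin: centre of the underside of the wood, 18 mm above the worktop. z up; its y along the 370 mm length, roughly toward the robot; its x across, roughly to the left (world +y). The long edge facing the bowl is at x = -0.125 in its frame.
- bowl_mid (a point): Big turned wooden bowl, loose, 0.45 kg: round, 230 mm across the rim, 62 mm high, foot 104 mm across, flaring sides, floor about 8 mm thick. Point: on its axis, 31 mm above its foot; z up. When it stands against the board (top 40 mm high) its axis is about 111 mm from the board's edge, as the sides flare near the foot (at rim height it is 115 mm). It slides with about 3 to 5 N.
- spoon_mid (a point): Wooden cooking spoon, 290 mm long, 60 g, lying across the rim of the bowl (its shaft spans the mouth, about 68 mm above the worktop). Round shaft 13 mm thick, flat round head 48 mm wide and 12 mm thick. Point: in the middle of the shaft thickness, half-way along the spoon; x along the shaft toward the head, z up.
- cup_center (a point): Steel measuring cup, flared, 0.16 kg empty: 100 mm across the foot, 130 mm across the rim, 72 mm high, wall 4 mm, floor 5 mm, standing on the worktop with five walnuts in it. Point: on its axis, half-way up (36 mm); z up out of the mouth, x pointing away from the handle (handle toward -x). Walnuts slide out by a tip of about 2 rad.
- cup_handle (a point): Grip point on the cup's handle: 112 mm from the cup's axis, 58 mm above its foot, same axes as the cup. The handle is a bar 16 mm wide (across y) and 12 mm high, running along x from 61 mm to 166 mm from the axis. Free space all round it.
- nut0_mid (a point): One of five walnuts, about 32 to 35 mm across, 14 g, in the cup at the start. Point: its centre.
- nut1_mid (a point): One of five walnuts, about 32 to 35 mm across, 14 g, in the cup at the start. Point: its centre.
- nut2_mid (a point): One of five walnuts, about 32 to 35 mm across, 14 g, in the cup at the start. Point: its centre.
- nut3_mid (a point): One of five walnuts, about 32 to 35 mm across, 14 g, in the cup at the start. Point: its centre.
- nut4_mid (a point): One of five walnuts, about 32 to 35 mm across, 14 g, in the cup at the start. Point: its centre.
- bowl: The same wooden bowl; origin at the centre of its underside.
- cup: The same cup; origin at the centre of its underside.
- spoon: The same spoon; origin under its middle.
- nut0: The same walnut; origin at its underside as built.
- nut1: The same walnut; origin at its underside as built.
- nut2: The same walnut; origin at its underside as built.
- nut3: The same walnut; origin at its underside as built.
- nut4: The same walnut; origin at its underside as built.
- pepper: Bystander: dark wooden pepper mill, 55 mm across, 165 mm high, behind the work. Origin: centre of its foot.
- salt: Bystander: light wooden salt mill, 55 mm across, 140 mm high, behind the work. Origin: centre of its foot.
- garlic_mid (a point): Bystander: garlic bulb, 53 mm, behind the cup. Point: its centre.

How it is judged:
On the way, in this order (a step that is already met when the one before it is completed fails the run):
1. the spoon lies on the chopping board, let go (x of spoon_mid in the frame of board between -0.125 and 0.125 m and y of spoon_mid in the frame of board between -0.185 and 0.185 m and height (world z) of spoon_mid below 0.06 m and contact force between spoon and board above 0.1 N and contact force between the fingers and spoon below 0.05 N), for 0.2 s.
2. the cup is tipped (more than 0.8 rad) above the bowl (angle between cup_center's own z axis and vertical above 0.8 rad and horizontal distance between cup_center and bowl_mid below 0.2 m and height (world z) of cup_center above 0.07 m).
3. all five walnuts lie in the bowl, none touching the cup (horizontal distance between each of nut0_mid, nut1_mid, nut2_mid, nut3_mid, nut4_mid and bowl_mid below 0.1 m and height (world z) of each of nut0_mid, nut1_mid, nut2_mid, nut3_mid, nut4_mid below 0.085 m and contact force between each of nut0, nut1, nut2, nut3, nut4 and cup below 0.02 N), for 0.2 s.
4. the empty cup stands upright on the worktop, let go (height (world z) of cup_center below 0.042 m and angle between cup_center's own z axis and vertical below 0.1 rad and contact force between the fingers and cup below 0.05 N), for 0.2 s.
5. the bowl has been pushed up against the board's long edge (x of bowl_mid in the frame of board between -0.246 and 0 m and y of bowl_mid in the frame of board between -0.185 and 0.185 m and height (world z) of bowl_mid below 0.036 m and angle between bowl_mid's own z axis and vertical below 0.05 rad), for 0.2 s.
At the end, for the whole second after the job is handed in: Spoon on the board (its middle over it); all five walnuts in the bowl, within 100 mm of its axis; empty cup upright on the worktop (within 0.1 rad); bowl flat on the worktop, its side within about 10 mm of the board's long edge that faces it; all let go and at rest (all of step 1 and all of step 3 and all of step 4 and all of step 5 and linear speed of each of bowl, cup, spoon below 0.03 m/s); the robot touches nothing.
It fails at once if the bowl is lifted (over 25 mm) or tipped (over 0.35 rad) (height (world z) of bowl_mid above 0.056 m or angle between bowl_mid's own z axis and vertical above 0.35 rad).
It fails at once if a mill or the garlic is moved by more than 40 mm (distance of any of pepper, salt, garlic_mid from where it was at the start of the episode above 0.04 m).
It also fails if it takes over 72 s, if anything falls off the work surface, if the arm or the gripper's body presses on something with over 40 N, if the wrist force passes 120 N, or if a joint passes its speed limit or range.

## Working session

There is one attempt and no reset: what is moved stays moved. The work goes in short steps, Python scripts to look and compute and a tool call to move; the robot and the scene stay as the last step left them, time stands still between calls to the robot, and variables do not carry over. Pictures are saved under pics/ and viewed, about 8 in all and at most 12, crops included, and the job is handed in when it is done.

Besides the shell and the picture viewer there is one more tool, called after "Request:" as name([rows], argument=value, ...), one row to a line, values as JSON. carry_out: Moves the arm, as the interface text tells. Its arguments: {"type":"object","properties":{"series":{"type":"array"},"squeeze":{"type":"number"}},"required":["series"]}

```bash
mkdir -p pics; cat > h.py <<'E'
import numpy as np, cv2
from rig import manip
from scipy.spatial.transform import Rotation as R
def st():
    s=manip.sense(); return s
def pose(s=None):
    s=s or manip.sense(); T=np.eye(4); T[:3,:3]=R.from_rotvec(s['tcp_rot']).as_matrix(); T[:3,3]=s['ee_pos']; return T
def cam(name):
    c=manip.calibration(name)
    return np.array(c['pose']) if 'pose' in c else pose()@np.array(c['mount'])
def look(name,fn=None):
    C=cam(name); im=manip.read_camera(name)
    if fn: cv2.imwrite('pics/'+fn,cv2.cvtColor(im,cv2.COLOR_RGB2BGR))
    return C,im
def mark(th,name,C,f='mark_of',n=2):
    o=[]
    for d in getattr(manip,f)(th,name)[:n]:
        o.append((round(d['conf'],2),(C[:3,:3]@np.array(d['at'])+C[:3,3]).round(4).tolist()))
    return o
def proj(p,name,C):
    c=manip.calibration(name); q=C[:3,:3].T@(np.asarray(p)-C[:3,3]); x=np.array([q[0],-q[1]])/-q[2]
    x=x*(1+c['k1']*(x@x)); return (np.array(c['K'])@[x[0],x[1],1])[:2].round(1)
def ray(u,v,name,C,z):
    c=manip.calibration(name); K=np.array(c['K']); d=np.array([(u-K[0,2])/K[0,0],(v-K[1,2])/K[1,1]]); x=d.copy()
    for _ in range(20): x=d/(1+c['k1']*(x@x))
    w=C[:3,:3]@np.array([x[0],-x[1],-1]); return (C[:3,3]+w*(z-C[2,3])/w[2]).round(4)
def togo(p,Rw=None):
    "shift and turn in tool axes from now to world TCP p, rotation Rw"
    T=pose(); d=T[:3,:3].T@(np.asarray(p)-T[:3,3])
    r=np.zeros(3) if Rw is None else R.from_matrix(T[:3,:3].T@Rw).as_rotvec()
    return d.round(4).tolist(), r.round(4).tolist()
E
python3 - <<'E'
from h import *
s=st(); print(s['time_s'],s['ee_pos'],s['tcp_rot'],s['finger_gap'],manip.tcp_to_grasp); print(pose()[:3,:3].round(2))
for n in ['top','scene']:
    C,im=look(n,n+'0.png'); print(n,C[:3,3])
    for t in ['board','bowl_mid','spoon_mid','cup_center','cup_handle','pepper','salt','garlic_mid']: print(t,mark(t,n,C))
E
```

```text
0.0 [ 0.14530167 -0.60751791  0.23067458] [ 1.03520767  1.31223021 -1.03407831] 0.08506383136551596 0.0187
[[-0.    0.97  0.23]
 [ 0.    0.23 -0.97]
 [-1.   -0.   -0.  ]]
top [-0.02913246  0.31594129  1.50375718]
board [(0.95, [0.4794, 0.3818, 0.02])]
bowl_mid [(0.77, [0.4444, -0.0185, 0.0365])]
spoon_mid [(0.88, [0.4365, -0.02, 0.0721]), (0.71, [0.541, -0.281, 0.0207])]
cup_center [(0.63, [0.5262, -0.2999, 0.0446])]
cup_handle [(0.72, [0.4349, -0.3673, 0.0593]), (0.26, [0.4426, -0.0181, 0.005])]
pepper [(0.94, [0.7229, 0.0733, -0.0031])]
salt [(0.81, [0.7744, -0.127, -0.0013])]
garlic_mid [(0.67, [0.6606, -0.3486, 0.0289]), (0.36, [0.7223, 0.0735, -0.005])]
scene [-0.40687551 -1.02161136  0.91719445]
board [(0.75, [0.4846, 0.3783, 0.0122])]
bowl_mid [(0.64, [0.4418, -0.0175, 0.0316])]
spoon_mid [(0.69, [0.4405, -0.0263, 0.0677])]
cup_center []
cup_handle []
pepper []
salt [(0.2, [0.444, -0.0205, 0.0315])]
garlic_mid [(0.56, [0.661, -0.3559, 0.029])]
```

View pics/top0.png

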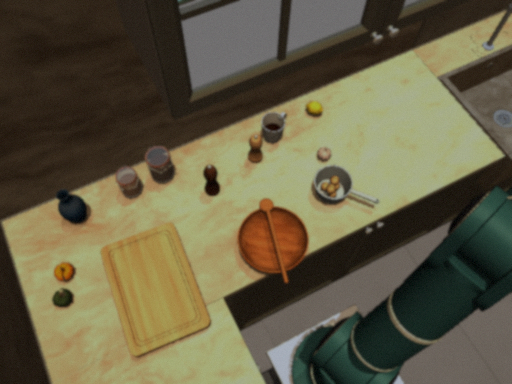

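```bash
python3 - <<'E'
from h import *
C=cam('top')
for t,z in [('spoon',.068),('board',.04),('bowl',.062),('cup',.06)]:
    for d in manip.regions_of(t,'top')[:1]:
        m=d['mask'].astype(np.uint8); c=max(cv2.findContours(m,0,1)[0],key=cv2.contourArea)
        b=cv2.boxPoints(cv2.minAreaRect(c)); print(t,round(d['conf'],2),b.round().tolist(),[ray(u,v,'top',C,z)[:2].tolist() for u,v in b])
E
```

```text
spoon 0.8 [[258.0, 199.0], [271.0, 197.0], [288.0, 281.0], [274.0, 283.0]] [[0.5836, -0.0382], [0.5721, -0.0824], [0.2938, 0.0092], [0.3052, 0.0496]]
board 0.72 [[92.0, 250.0], [172.0, 220.0], [213.0, 327.0], [132.0, 358.0]] [[0.6763, 0.5146], [0.6574, 0.2425], [0.2762, 0.2724], [0.3048, 0.5177]]
bowl 0.76 [[229.0, 216.0], [265.0, 207.0], [282.0, 272.0], [246.0, 281.0]] [[0.5744, 0.0742], [0.5508, -0.0485], [0.3275, 0.0095], [0.3519, 0.1241]]
cup 0.9 [[314.0, 165.0], [377.0, 164.0], [378.0, 202.0], [314.0, 203.0]] [[0.6157, -0.2752], [0.5198, -0.4771], [0.3944, -0.3963], [0.4869, -0.2026]]
```

The picture shows the bowl at (273,240) with the spoon from its head at (266,204) to its tail at (287,281). The cup is at (332,184) with its handle running to (378,203), and the board is on the left with its facing edge from (173,223) to (210,322). The networks agree with this.

```bash
cat >> h.py <<'E'
def down(yaw):
    "tool pointing down, jaw axis (tool z) at world yaw"
    z=np.array([np.cos(yaw),np.sin(yaw),0]); x=np.array([0,0,-1.]); return np.stack([x,np.cross(z,x),z],1)
E
python3 - <<'E'
from h import *
print(togo([.4387,-.0155,.2],down(-1.883)))
print(manip.sense()['joint_positions'])
E
```

```text
([0.0313, 0.423, -0.5078], [0.547, -0.0001, 0.0])
[ 1.29449233  0.41737812 -0.01031563  1.61362534  0.00466355  1.11069484
 -0.05297491]
```

Request:
carry_out([
  [[0.031,0.423,-0.508],[0.547,0,0],1],
  [[0.031,0.423,-0.508],[0.547,0,0],1],
  [[0.031,0.423,-0.508],[0.547,0,0],1],
  [[0.031,0.423,-0.508],[0.547,0,0],1],
  [[0.031,0.423,-0.508],[0.547,0,0],1],
  [[0.031,0.423,-0.508],[0.547,0,0],1],
  [[0.031,0.423,-0.508],[0.547,0,0],1],
  [[0.031,0.423,-0.508],[0.547,0,0],1],
  [[0.031,0.423,-0.508],[0.547,0,0],1],
  [[0.031,0.423,-0.508],[0.547,0,0],1],
])

```text
time_s: 1.93
ee_pos: [0.3284, -0.2373, 0.2122]
tcp_rot: [1.435, 1.044, -1.435]
force: [1.6, -0.4, -0.0]
finger_gap: 0.0855
```

```bash
python3 - <<'E'
from h import *
s=manip.sense();print(s['time_s'],s['ee_pos'],s['joint_positions'].round(3) if hasattr(s['joint_positions'],'round') else s['joint_positions'])
print(togo([.4387,-.0155,.2],down(-1.883)))
E
```

```text
1.9333 [ 0.32843388 -0.23727659  0.21223891] [ 0.744  0.045 -0.199  2.139  0.011  0.957 -1.345]
([0.0121, 0.0367, -0.2449], [-0.0003, 0.0005, -0.0007])
```

Request:
carry_out([
  [[0.012,0.037,-0.245],[0,0,0],1],
  [[0.012,0.037,-0.245],[0,0,0],1],
  [[0.012,0.037,-0.245],[0,0,0],1],
  [[0.012,0.037,-0.245],[0,0,0],1],
  [[0.012,0.037,-0.245],[0,0,0],1],
  [[0.012,0.037,-0.245],[0,0,0],1],
  [[0.012,0.037,-0.245],[0,0,0],1],
  [[0.012,0.037,-0.245],[0,0,0],1],
])

```text
time_s: 2.6
ee_pos: [0.4394, -0.0136, 0.2001]
tcp_rot: [1.433, 1.047, -1.432]
force: [0.3, -0.5, -0.7]
finger_gap: 0.0855
```

```bash
python3 - <<'E'
from h import *
s=manip.sense();print(s['time_s'],s['ee_pos'],s['joint_positions'].round(3))
C,im=look('wrist','w1.png'); print(mark('spoon_mid','wrist',C),mark('bowl_mid','wrist',C))
m=manip.regions_of('spoon','wrist')
if m:
    ys,xs=np.nonzero(m[0]['mask']); P=np.array([ray(u,v,'wrist',C,.068) for u,v in zip(xs[::7],ys[::7])])[:,:2].astype(np.float32)
    vx,vy,x0,y0=cv2.fitLine(P,cv2.DIST_HUBER,0,.01,.01).ravel(); print(m[0]['conf'],np.arctan(vy/vx),x0,y0,P.min(0),P.max(0), 'y at .4387',y0+vy/vx*(.4387-x0))
E
```

```text
2.6 [ 0.43942347 -0.01363153  0.20007113] [ 0.395  0.144 -0.467  2.073  0.08   0.94  -1.995]
[(0.64, [0.4356, -0.0236, 0.0693])] [(0.69, [0.4423, -0.0184, 0.0283]), (0.56, [0.4379, -0.0285, 0.0678])]
0.73 -0.2591071 0.4886688 -0.03513041 [ 0.2914 -0.0762] [0.5791 0.0195] y at .4387 -0.021885395
```

View pics/w1.png

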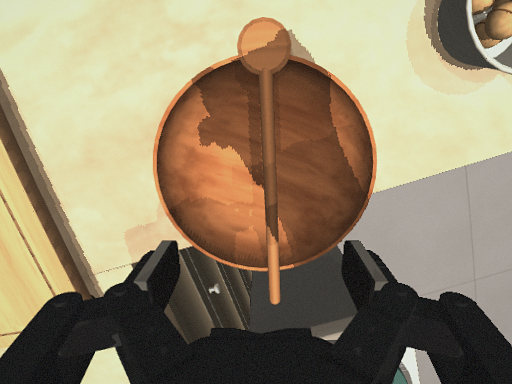

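The wrist view shows the bowl at (265,162) and the shaft running from (267,75) to (275,300), centred between the fingers. Next I grasp it.

```bash
python3 - <<'E'
from h import *
print(togo([.437,-.0225,.05],down(-1.83)))
E
```

```text
([0.1502, 0.0002, 0.0059], [-0.0549, 0.001, -0.0007])
```

Request:
carry_out([
  [[0.04,0,0.006],[-0.055,0,0],1],
  [[0.08,0,0.006],[-0.055,0,0],1],
  [[0.12,0,0.006],[-0.055,0,0],1],
  [[0.15,0,0.006],[-0.055,0,0],1],
  [[0.15,0,0.006],[-0.055,0,0],-1],
  [[0.15,0,0.006],[-0.055,0,0],-1],
  [[0.15,0,0.006],[-0.055,0,0],-1],
  [[0.15,0,0.006],[-0.055,0,0],-1],
  [[0.15,0,0.006],[-0.055,0,0],-1],
  [[0.15,0,0.006],[-0.055,0,0],-1],
], squeeze=30)

```text
time_s: 3.63
ee_pos: [0.4376, -0.0228, 0.0515]
tcp_rot: [1.398, 1.072, -1.396]
force: [-0.2, -2.5, 3.6]
finger_gap: 0.012
```

```bash
python3 - <<'E'
from h import *
s=manip.sense();print(s['time_s'],s['ee_pos'],s['finger_gap'],s['force'])
a=-1.83
print(togo([.437,-.0225,.13]),togo([.46,.385,.13],down(-1.83+.4)))
E
```

```text
3.6333 [ 0.43759191 -0.02277237  0.0514722 ] 0.011967225877650346 [-0.15332378 -2.46175492  3.60443872]
([-0.0785, -0.0004, -0.0], [0.0, 0.0, 0.0]) ([-0.0792, -0.0828, -0.3998], [-0.4004, 0.0015, -0.0029])
```

Request:
carry_out([
  [[-0.04,0,0],[0,0,0],-1],
  [[-0.079,0,0],[0,0,0],-1],
  [[-0.079,-0.064,-0.405],[-0.4,0,0],-1],
  [[-0.079,-0.064,-0.405],[-0.4,0,0],-1],
  [[-0.079,-0.064,-0.405],[-0.4,0,0],-1],
  [[-0.079,-0.064,-0.405],[-0.4,0,0],-1],
  [[-0.079,-0.064,-0.405],[-0.4,0,0],-1],
  [[-0.079,-0.064,-0.405],[-0.4,0,0],-1],
  [[-0.079,-0.064,-0.405],[-0.4,0,0],-1],
  [[-0.079,-0.064,-0.405],[-0.4,0,0],-1],
])

```text
time_s: 4.47
ee_pos: [0.4716, 0.3109, 0.1307]
tcp_rot: [1.106, 1.268, -1.104]
force: [1.4, -0.3, -0.5]
finger_gap: 0.0117
```

```bash
python3 - <<'E'
from h import *
s=manip.sense();print(s['time_s'],s['ee_pos'],s['finger_gap'],s['force'],s['joint_positions'].round(3))
print(togo([.48,.385,.13],down(-1.83+.4)))
E
```

```text
4.4667 [0.47158433 0.31088142 0.13070767] 0.011659302931587307 [ 1.35034945 -0.29086014 -0.52559357] [-0.17   0.495 -0.599  1.84   0.351  0.911 -2.362]
([0.0006, 0.0187, -0.0722], [-0.0007, 0.0022, -0.0035])
```

Request:
carry_out([
  [[0.04,0.019,-0.072],[0,0,0],-1],
  [[0.07,0.019,-0.072],[0,0,0],-1],
  [[0.087,0.019,-0.072],[0,0,0],-1],
  [[0.087,0.019,-0.072],[0,0,0],-1],
  [[0.087,0.019,-0.072],[0,0,0],0],
  [[0.087,0.019,-0.072],[0,0,0],0.5],
  [[0.087,0.019,-0.072],[0,0,0],1],
  [[0.06,0.019,-0.072],[0,0,0],1],
  [[0.03,0.019,-0.072],[0,0,0],1],
  [[-0.05,0.019,-0.072],[0,0,0],1],
])

```text
time_s: 5.3
ee_pos: [0.4795, 0.3835, 0.142]
tcp_rot: [1.103, 1.269, -1.107]
force: [1.4, -0.2, 0.1]
finger_gap: 0.0827
```

```bash
python3 - <<'E'
from h import *
s=manip.sense();print(s['time_s'],s['ee_pos'],s['finger_gap'],s['force'],s['joint_positions'].round(3))
C,im=look('top','t2.png')
for t in ['spoon_mid','bowl_mid','cup_center','cup_handle','board']: print(t,mark(t,'top',C))
# board edge fit
m=manip.regions_of('board','top')[0]['mask'].astype(np.uint8)
c=max(cv2.findContours(m,0,1)[0],key=cv2.contourArea); b=cv2.boxPoints(cv2.minAreaRect(c)); print([ray(u,v,'top',C,.04)[:2].tolist() for u,v in b])
C,im=look('wrist','w2.png'); print(mark('spoon_mid','wrist',C))
E
```

```text
5.3 [0.47948767 0.38348297 0.14204584] 0.08266979981806412 [ 1.37040467 -0.19047641  0.07020151] [-0.287  0.564 -0.595  1.704  0.37   0.99  -2.449]
spoon_mid [(0.77, [0.4759, 0.389, 0.0502]), (0.43, [0.7228, 0.0759, -0.0019])]
bowl_mid [(0.72, [0.4415, -0.0178, 0.0368])]
cup_center [(0.79, [0.5238, -0.2995, 0.0424])]
cup_handle [(0.64, [0.4372, -0.3681, 0.0594])]
board [(0.75, [0.4809, 0.383, 0.018]), (0.39, [0.4375, -0.3673, 0.0605])]
[[0.618, 0.503], [0.5822, 0.2356], [0.2597, 0.2767], [0.3011, 0.5204]]
[(0.58, [0.4796, 0.3837, 0.0428])]
```

```bash
cat > kin.py <<'E'
import numpy as np, itertools
from scipy.spatial.transform import Rotation as R
from scipy.optimize import least_squares
D=[([1.29449,.41738,-.01032,1.61363,.00466,1.11069,-.05297],[.1453,-.6075,.2307],[1.0352,1.3122,-1.0341]),
([0.744,.045,-.199,2.139,.011,.957,-1.345],[.32843,-.23728,.21224],[1.435,1.044,-1.435]),
([.395,.144,-.467,2.073,.08,.94,-1.995],[.43942,-.01363,.20007],[1.433,1.047,-1.432]),
([-.17,.495,-.599,1.84,.351,.911,-2.362],[.47158,.31088,.13071],[1.106,1.268,-1.104]),
([-.287,.564,-.595,1.704,.37,.99,-2.449],[.4795,.3835,.1420],[1.103,1.269,-1.107])]
LO=np.array([-2.81,-.39,-1.27,.06,-1.19,.19,-2.82]);HI=np.array([2.81,2.02,1.25,2.57,4.33,2,2.82])
def fk(q,s,p):
    ax='zyzyzyz'; M=np.eye(3); x=np.array([0,0,p[0]]); pts=[]
    off={1:(0,p[1]),2:(p[2],p[7]),3:(p[3],p[4]),4:(p[8],0),5:(p[5],p[6])}
    for i in range(7):
        sg=s[i]; M=M@R.from_euler(ax[i],sg*q[i]+(p[9] if i==6 else 0)).as_matrix()
        if i in (2,4,6):
            j={2:0,4:1,6:2}[i]; x=x+M@np.array([[p[2],0,p[1]],[p[3],0,p[4]],[0,0,p[6]]][j]); pts.append(x)
        if i==3: x=x+M@np.array([p[5],0,0])
        if i==5: x=x+M@np.array([p[7],0,0])
    return x, M@np.array([[0,0,1],[0,1,0],[-1,0,0]]).T if False else M@np.array([[0,1.,0],[0,0,1],[1,0,0]]), pts
def fit():
    best=None
    for s1,s3,s5,s7 in itertools.product([1,-1],repeat=4):
        s=(s1,1,s3,1,s5,1,s7)
        def res(p):
            o=[]
            for q,x,r in D:
                X,M,_=fk(q,s,p); o+=list(X-np.array(x))+list(.3*(M.T@R.from_rotvec(r).as_matrix()-np.eye(3)).ravel())
            return o+list(1e-3*np.array(p[[2,3,5,7]]))
        for w in (0,1.57,3.14,-1.57):
            r=least_squares(res,[.3,.4,0,0,.4,0,.2,0,0,w])
            if best is None or r.cost<best[0]: best=(r.cost,s,r.x)
    return best
if __name__=='__main__':
    c,s,p=fit(); print(c,s,p.round(4)); np.savez('kin.npz',s=s,p=p)
    for q,x,r in D:
        X,M,_=fk(q,s,p); print((X-x).round(4),R.from_matrix(M.T@R.from_rotvec(r).as_matrix()).magnitude().round(4))
E
python3 kin.py
```

```text
0.0011428463417186663 (-1, 1, -1, 1, -1, 1, -1) [-1.3092  0.4763  0.0089  0.165   0.4973 -0.1194 -1.37    0.0047  3.3689
  1.5702]Traceback (most recent call last):
  File "kin.py", line 36, in <module>
    X,M,_=fk(q,s,p); print((X-x).round(4),R.from_matrix(M.T@R.from_rotvec(r).as_matrix()).magnitude().round(4))
                                          ^^^^^^^^^^^^^^^^^^^^^^^^^^^^^^^^^^^^^^^^^^^^^^^^^^^^^^^^^^^^^^^^^
AttributeError: 'float' object has no attribute 'round'
```

```bash
sed -i 's/\.magnitude()\.round(4)/.magnitude()/; s/1e-3\*np.array(p\[\[2,3,5,7\]\])/1e-2*np.array(p[[2,3,5,7]]))+[.01*(p[6]-.3)]+list(np.zeros(0)/' kin.py
python3 kin.py
cat >> h.py <<'E'
def tilt(psi,a,roll=0):
    "tool x along yaw psi, pitched down by a; jaws level; then rolled about the level axis psi"
    e=np.array([np.cos(psi),np.sin(psi),0]); x=np.cos(a)*e-np.sin(a)*np.array([0,0,1.]); z=np.array([np.sin(psi),-np.cos(psi),0])
    return R.from_rotvec(roll*e).as_matrix()@np.stack([x,np.cross(z,x),z],1)
E
python3 - <<'E'
from h import *
print(togo([.45,0,.22],tilt(.1,1.3)))
E
```

```text
0.0011552287065311059 (-1, 1, -1, 1, -1, 1, -1) [ 2.27500e-01  4.85900e-01  8.30000e-03  1.42500e-01  5.03000e-01
 -9.62000e-02  1.72500e-01  1.17000e-02 -2.74820e+01  3.92693e+01]
[0.0289 0.0094 0.0002] 0.001265799670098282
[0.0149 0.0255 0.0007] 0.0007913585324245197
[-0.0006  0.022   0.0009] 0.0008314734792588302
[ 0.0008 -0.003  -0.0005] 0.0009141780924691349
[ 0.0035 -0.0008 -0.0012] 0.0006666713187831082
([-0.0777, -0.0832, 0.3767], [0.0402, -0.0025, 0.2686])
```

Request:
carry_out([
  [[-0.078,-0.083,0.377],[0.04,0,0.269],1],
  [[-0.078,-0.083,0.377],[0.04,0,0.269],1],
  [[-0.078,-0.083,0.377],[0.04,0,0.269],1],
  [[-0.078,-0.083,0.377],[0.04,0,0.269],1],
  [[-0.078,-0.083,0.377],[0.04,0,0.269],1],
  [[-0.078,-0.083,0.377],[0.04,0,0.269],1],
  [[-0.078,-0.083,0.377],[0.04,0,0.269],1],
  [[-0.078,-0.083,0.377],[0.04,0,0.269],1],
  [[-0.078,-0.083,0.377],[0.04,0,0.269],1],
])

```text
time_s: 6.5
ee_pos: [0.4513, 0.0202, 0.2161]
tcp_rot: [1.264, 1.065, -0.93]
force: [1.6, 0.2, -0.7]
finger_gap: 0.0853
```

```bash
cat >> h.py <<'E'
import json
def log():
    s=manip.sense(); print(round(s['time_s'],2),s['ee_pos'].round(4),s['joint_positions'].round(3),'F',s['force'].round(1),'gap',round(s['finger_gap'],4))
    open('log.jsonl','a').write(json.dumps([list(map(float,s[k])) for k in('joint_positions','ee_pos','tcp_rot')])+'\n')
E
python3 - <<'E'
from h import *
log()
print(togo([.38,-.41,.20],tilt(.65,.8)))
E
```

```text
6.5 [0.4513 0.0202 0.2161] [ 0.334 -0.009 -0.442  2.213 -0.007  0.665 -1.573] F [ 1.6  0.2 -0.7] gap 0.0853
([-0.0163, -0.114, 0.4209], [-0.4825, 0.274, 0.4857])
```

Request:
carry_out([
  [[-0.016,-0.114,0.421],[-0.483,0.274,0.486],1],
  [[-0.016,-0.114,0.421],[-0.483,0.274,0.486],1],
  [[-0.016,-0.114,0.421],[-0.483,0.274,0.486],1],
  [[-0.016,-0.114,0.421],[-0.483,0.274,0.486],1],
  [[-0.016,-0.114,0.421],[-0.483,0.274,0.486],1],
  [[-0.016,-0.114,0.421],[-0.483,0.274,0.486],1],
  [[-0.016,-0.114,0.421],[-0.483,0.274,0.486],1],
  [[-0.016,-0.114,0.421],[-0.483,0.274,0.486],1],
  [[-0.016,-0.114,0.421],[-0.483,0.274,0.486],1],
  [[-0.016,-0.114,0.421],[-0.483,0.274,0.486],1],
])

```text
time_s: 7.33
ee_pos: [0.4194, -0.1442, 0.2026]
tcp_rot: [1.218, 1.109, -0.363]
force: [1.0, 0.4, -0.1]
finger_gap: 0.0855
```

```bash
python3 - <<'E'
from h import *
log()
print(togo([.38,-.41,.20],tilt(.65,.8)))
C,im=look('wrist','w3.png')
for t in ['cup_center','cup_handle']: print(t,mark(t,'wrist',C))
E
```

```text
7.33 [ 0.4194 -0.1442  0.2026] [ 0.643  0.068 -0.008  2.29  -0.866  0.77   0.183] F [ 1.   0.4 -0.1] gap 0.0855
([-0.1002, -0.1282, 0.2139], [-0.1559, 0.0442, 0.1705])
cup_center [(0.6, [0.5268, -0.2975, 0.0378])]
cup_handle []
```

View pics/w3.png

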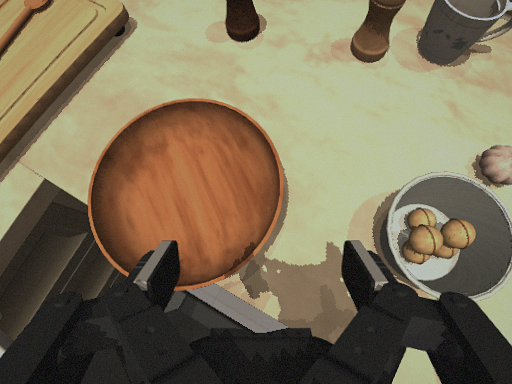

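The view shows the bowl at (190,190), now empty of the spoon, and the cup at (450,235) with all five nuts. The mills and garlic are untouched. Next I fit a kinematic model so I can plan the pour.

```bash
cat > kin2.py <<'E'
import numpy as np, json
from scipy.spatial.transform import Rotation as R
from scipy.optimize import least_squares
import kin
LO,HI=kin.LO,kin.HI; S=np.array([-1,1,-1,1,-1,1,-1]); AX='zyzyzyz'; B=np.array([[0,1.,0],[0,0,1],[1,0,0]])
LO,HI=np.array(LO),np.array(HI)
def data(): return kin.D+[json.loads(l) for l in open('log.jsonl')]
def mats(q,w7):
    M=[np.eye(3)]
    for i in range(7): M.append(M[-1]@R.from_euler(AX[i],S[i]*q[i]+(w7 if i==6 else 0)).as_matrix())
    return M
def fit():
    D=data(); w7=np.pi/2
    e=min((np.mean([np.linalg.norm(mats(q,w)[-1]@B-R.from_rotvec(r).as_matrix()) for q,x,r in D]),w) for w in np.arange(4)*np.pi/2); w7=e[1]
    A=np.vstack([np.hstack(mats(q,w7)) for q,x,r in D]); b=np.hstack([x for q,x,r in D])
    v0=np.zeros(24); v0[[2,11,17,23]]=[.23,.486,.503,.17]
    lam=3e-3; dv=np.linalg.lstsq(np.vstack([A,lam*np.eye(24)]),np.hstack([b-A@v0,np.zeros(24)]),rcond=None)[0]
    v=v0+dv; return e,v,np.abs(A@v-b).max()
E_,V,ERR=fit(); W7=E_[1]
def fk(q):
    M=mats(q,W7); return np.hstack(M)@V, M[-1]@B
def ik(p,Rw,q0):
    best=None
    for t in range(12):
        g=np.clip(q0+(np.random.default_rng(t).normal(0,.5,7) if t else 0),LO+.02,HI-.02)
        r=least_squares(lambda q:np.r_[fk(q)[0]-p,.3*R.from_matrix(fk(q)[1].T@Rw).as_rotvec(),3e-3*(q-q0)],g,bounds=(LO,HI))
        if best is None or r.cost<best.cost: best=r
    X,M=fk(best.x); return best.x,np.linalg.norm(X-p),R.from_matrix(M.T@Rw).magnitude()
E
python3 - <<'E'
from kin2 import *
np.set_printoptions(suppress=True)
print(E_,ERR); print(V.reshape(8,3).round(3))
from h import tilt
q0=np.array([0.643,0.068,-.008,2.29,-.866,.77,.183])
for a in (1.57,1.3,1.1,.8):
    t=tilt(.65,a); g=np.array([.436,-.3677,.058])+.0187*t[:,0]
    q,ep,er=ik(g,t,q0); print('grasp',a,q.round(2),ep.round(3),round(er,3))
    for psi in (-.6,-.3,0,.3,.6):
        for roll in (-2,-1.8,2):
            t=tilt(psi,a,roll); c=np.array([np.cos(psi),np.sin(psi),0]); mouth=R.from_rotvec(roll*c).apply([0,0,1])
            lip=np.array([.44,-.018,.17])  # rim centre
            g=lip-mouth*.014-c*.112+.0187*t[:,0]
            qq,ep,er=ik(g,t,q); print('  pour',psi,roll,qq.round(2),ep.round(3),round(er,3))
E
```

```text
(np.float64(0.0010423653181366812), np.float64(1.5707963267948966)) 0.0002768196466729489
[[ 0.     0.002  0.26 ]
 [-0.    -0.009  0.03 ]
 [ 0.001 -0.009  0.008]
 [ 0.    -0.007  0.494]
 [ 0.002 -0.007 -0.016]
 [-0.    -0.     0.487]
 [-0.    -0.     0.069]
 [ 0.     0.     0.239]]
grasp 1.57 [ 0.37  0.6   0.36  1.89 -0.31  0.7  -0.01] 0.0 0.0
  pour -0.6 -2 [-1.39  1.76  1.15  1.85  0.08  1.75 -1.86] 0.0 0.0
  pour -0.6 -1.8 [-1.39  1.65  1.19  1.86 -0.    1.72 -1.89] 0.0 0.0
  pour -0.6 2 [ 1.28  1.35 -0.59  2.38 -1.19  1.26  0.23] 0.0 0.0
  pour -0.3 -2 [-1.58  1.82  1.13  2.01  0.06  1.47 -1.92] 0.0 0.0
  pour -0.3 -1.8 [-1.58  1.72  1.19  2.03 -0.02  1.42 -1.89] 0.0 0.0
  pour -0.3 2 [ 0.88  1.12 -0.24  2.25 -1.09  1.71  0.1 ] 0.0 0.0
  pour 0 -2 [-1.78  1.94  1.1   2.18 -0.03  1.16 -1.94] 0.0 0.0
  pour 0 -1.8 [-1.78  1.84  1.18  2.21 -0.12  1.1  -1.84] 0.0 0.0
  pour 0 2 [ 0.76  1.09 -0.15  2.09 -0.91  1.88 -0.06] 0.0 0.0
  pour 0.3 -2 [-1.94  2.02  0.98  2.33 -0.07  0.85 -2.09] 0.0 0.0
  pour 0.3 -1.8 [-1.97  2.    1.11  2.39 -0.32  0.78 -1.76] 0.0 0.0
  pour 0.3 2 [ 0.71  1.
[... 2781 characters left out ...]
1 -1.45] 0.0 0.0
  pour -0.3 2 [ 2.07  1.85 -0.72  2.57 -1.11  0.54  0.13] 0.013 0.044
  pour 0 -2 [-2.37  2.02  0.76  2.57 -0.2   0.46 -1.91] 0.001 0.004
  pour 0 -1.8 [-2.02  1.58  0.75  2.57  0.66  0.59 -2.82] 0.01 0.033
  pour 0 2 [ 1.56  1.27 -0.56  2.48 -1.19  1.16 -0.06] 0.0 0.0
  pour 0.3 -2 [-0.37  0.81 -0.42  2.57  1.74  2.   -2.82] 0.102 0.346
  pour 0.3 -1.8 [-0.12  0.78 -0.67  2.57  1.81  2.   -2.82] 0.101 0.319
  pour 0.3 2 [ 1.06  1.03 -0.17  2.3  -1.12  1.66 -0.21] 0.0 0.0
  pour 0.6 -2 [ 2.81  2.02 -0.85  2.57 -0.11  0.27  2.82] 0.059 0.226
  pour 0.6 -1.8 [ 2.79  2.02 -0.82  2.57 -0.23  0.2   2.82] 0.064 0.226
  pour 0.6 2 [ 0.9   1.   -0.1   2.09 -0.96  1.83 -0.4 ] 0.0 0.0
```

```bash
python3 - <<'E'
from h import *
t=tilt(.65,.8); g=np.array([.436,-.3677,.058])
print(togo(g-.11*t[:,0],t))
E
```

```text
([-0.0512, -0.1662, 0.2193], [-0.1619, 0.0454, 0.1734])
```

Request:
carry_out([
  [[-0.051,-0.166,0.219],[-0.162,0.045,0.173],1],
  [[-0.051,-0.166,0.219],[-0.162,0.045,0.173],1],
  [[-0.051,-0.166,0.219],[-0.162,0.045,0.173],1],
  [[-0.051,-0.166,0.219],[-0.162,0.045,0.173],1],
  [[-0.051,-0.166,0.219],[-0.162,0.045,0.173],1],
  [[-0.051,-0.166,0.219],[-0.162,0.045,0.173],1],
  [[-0.051,-0.166,0.219],[-0.162,0.045,0.173],1],
  [[-0.051,-0.166,0.219],[-0.162,0.045,0.173],1],
  [[-0.051,-0.166,0.219],[-0.162,0.045,0.173],1],
])

```text
time_s: 8.23
ee_pos: [0.3735, -0.4183, 0.1345]
tcp_rot: [1.179, 1.043, -0.124]
force: [-0.8, 1.4, -0.5]
finger_gap: 0.0851
```

```bash
python3 - <<'E'
from h import *
log()
C,im=look('wrist','w4.png')
for t in ['cup_center','cup_handle']: print(t,mark(t,'wrist',C))
t=tilt(.65,.8); g=np.array([.436,-.3677,.058])
print(togo(g-.11*t[:,0],t), togo(g+.0187*t[:,0],t))
E
```

```text
8.23 [ 0.3735 -0.4183  0.1345] [ 1.022  0.584  0.182  1.851 -0.927  1.184  0.841] F [-0.8  1.4 -0.5] gap 0.0851
cup_center [(0.62, [0.5246, -0.2979, 0.0377]), (0.59, [0.5148, -0.2838, 0.0334])]
cup_handle [(0.58, [0.4418, -0.366, 0.059])]
([-0.0013, -0.0007, 0.0009], [-0.0009, -0.0016, 0.0002]) ([0.1274, -0.0007, 0.0011], [-0.0009, -0.0016, 0.0002])
```

View pics/w4.png

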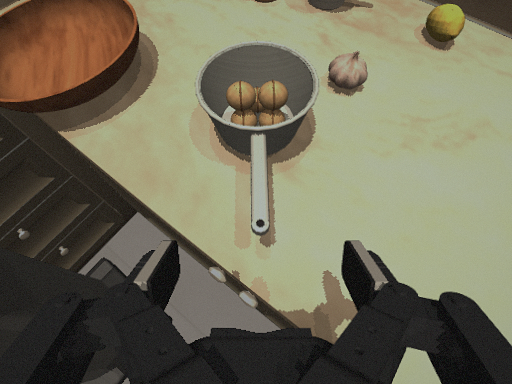

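The handle runs from (259,130) to (261,233), straight ahead and centred between the fingers, so I advance and grip it.

Request:
carry_out([
  [[0.035,0,0.001],[0,0,0],1],
  [[0.07,0,0.001],[0,0,0],1],
  [[0.1,0,0.001],[0,0,0],1],
  [[0.127,0,0.001],[0,0,0],1],
  [[0.127,0,0.001],[0,0,0],1],
  [[0.127,0,0.001],[0,0,0],-1],
  [[0.127,0,0.001],[0,0,0],-1],
  [[0.127,0,0.001],[0,0,0],-1],
  [[0.127,0,0.001],[0,0,0],-1],
  [[0.127,0,0.001],[0,0,0],-1],
], squeeze=100)

```text
time_s: 9.22
ee_pos: [0.4463, -0.3602, 0.046]
tcp_rot: [1.177, 1.043, -0.118]
force: [-0.1, -0.1, -0.2]
finger_gap: 0.0254
```

```bash
cat > pour.py <<'E'
from h import *
from kin2 import ik
def target(psi,roll,mouth,a=.8):
    e=np.array([np.cos(psi),np.sin(psi),0]); t=tilt(psi,a,roll); m=R.from_rotvec(roll*e).apply([0,0,1])
    return np.array(mouth)-m*.014-e*.112+.0187*t[:,0], t
E
python3 - <<'E'
from pour import *
log(); s=manip.sense(); q=s['joint_positions']
B=np.array([.442,-.018])
left=lambda psi:np.array([-np.sin(psi),np.cos(psi)])
p0=s['ee_pos']+[0,0,.2]
print('lift',togo(p0))
for psi in (.45,.6):
    qq=ik(p0,pose()[:3,:3],q)[0]
    for roll in (0,.7,1.4,2.0,2.1):
        p,t=target(psi,roll,[*(B+.02*left(psi)),.22]); qq,ep,er=ik(p,t,qq); print(psi,roll,qq.round(2),round(ep,3),round(er,3),p.round(3))
    print('wrist z', (p-.31*t[:,0]).round(3))
E
```

```text
9.22 [ 0.4463 -0.3602  0.046 ] [ 0.937  0.704  0.085  1.912 -1.081  0.979  0.926] F [-0.1 -0.1 -0.2] gap 0.0254
lift ([-0.1435, 0.1393, -0.0002], [0.0, 0.0, 0.0])
0.45 0 [ 1.06 -0.16 -0.43  2.57 -1.19  0.78  0.44] 0.014 0.063 [ 0.344 -0.043  0.193]
0.45 0.7 [ 1.11  0.21 -0.35  2.44 -1.03  1.12  0.12] 0.0 0.0 [ 0.337 -0.027  0.199]
0.45 1.4 [ 1.11  0.6  -0.3   2.31 -0.98  1.44 -0.18] 0.0 0.0 [ 0.332 -0.019  0.215]
0.45 2.0 [ 1.11  0.9  -0.3   2.29 -1.04  1.66 -0.41] 0.0 0.0 [ 0.333 -0.021  0.231]
0.45 2.1 [ 1.11  0.95 -0.3   2.29 -1.05  1.69 -0.45] 0.0 0.0 [ 0.334 -0.022  0.234]
wrist z [ 0.223 -0.289  0.122]
0.6 0 [ 0.74 -0.07 -0.06  2.57 -1.19  0.81  0.65] 0.0 0.0 [ 0.349 -0.057  0.193]
0.6 0.7 [ 0.77  0.27  0.01  2.34 -0.95  1.26  0.18] 0.0 0.0 [ 0.339 -0.043  0.199]
0.6 1.4 [ 0.81  0.61 -0.    2.21 -0.94  1.64 -0.14] 0.0 0.0 [ 0.334 -0.035  0.215]
0.6 2.0 [ 0.83  0.88 -0.03  2.19 -1.    1.89 -0.39] 0.0 0.0 [ 0.335 -0.037  0.231]
0.6 2.1 [ 0.83  0.92 -0.04  2.19 -1.02  1.93 -0.43] 0.0 0.0 [ 0.336 -0.038  0.234]
wrist z [ 0.266 -0.318  0.122]
```

Request:
carry_out([
  [[0,0,0],[0,0,0],-1],
  [[0,0,0],[0,0,0],-1],
  [[0,0,0],[0,0,0],-1],
  [[-0.02,0.019,0],[0,0,0],-1],
  [[-0.045,0.044,0],[0,0,0],-1],
  [[-0.07,0.068,0],[0,0,0],-1],
  [[-0.093,0.09,0],[0,0,0],-1],
  [[-0.115,0.112,0],[0,0,0],-1],
  [[-0.13,0.126,0],[0,0,0],-1],
])

```text
time_s: 9.97
ee_pos: [0.4465, -0.3607, 0.2299]
tcp_rot: [1.175, 1.042, -0.119]
force: [-0.5, -0.6, -1.7]
finger_gap: 0.0146
```

```bash
python3 - <<'E'
from pour import *
log(); B=np.array([.442,-.018]); psi=.6
C,im=look('wrist'); print(mark('cup_center','wrist',C))
p,t=target(psi,.6,[*(B+.02*np.array([-np.sin(psi),np.cos(psi)])),.25]); print(p,togo(p,t))
E
```

```text
9.97 [ 0.4465 -0.3607  0.2299] [ 0.881  0.41   0.154  1.857 -0.917  1.184  0.606] F [-0.5 -0.6 -1.7] gap 0.0146
[(0.98, [0.5274, -0.2967, 0.2235]), (0.43, [0.5346, -0.3175, 0.2034])]
[ 0.34028204 -0.04460113  0.22737379] ([0.0755, 0.0755, -0.3168], [0.4554, 0.4001, 0.0155])
```

Request:
carry_out([
  [[0.004,0.004,-0.016],[0.023,0.02,0.001],-1],
  [[0.011,0.011,-0.047],[0.068,0.06,0.002],-1],
  [[0.019,0.019,-0.08],[0.115,0.1,0.004],-1],
  [[0.027,0.027,-0.112],[0.16,0.14,0.005],-1],
  [[0.034,0.034,-0.144],[0.205,0.18,0.007],-1],
  [[0.042,0.042,-0.176],[0.253,0.222,0.009],-1],
  [[0.05,0.05,-0.208],[0.3,0.263,0.01],-1],
  [[0.057,0.057,-0.24],[0.345,0.303,0.012],-1],
  [[0.065,0.065,-0.272],[0.39,0.343,0.013],-1],
  [[0.071,0.071,-0.3],[0.43,0.378,0.015],-1],
])

```text
time_s: 10.9
ee_pos: [0.3443, -0.0597, 0.2268]
tcp_rot: [1.637, 1.383, -0.115]
force: [0.8, -0.2, -3.5]
finger_gap: 0.014
```

```bash
python3 - <<'E'
from pour import *
log(); B=np.array([.442,-.018]); psi=.6; T=pose()
M=lambda h:[*(B+.02*np.array([-np.sin(psi),np.cos(psi)])),h]
for r,h in ((.6,.25),(.85,.24),(1.1,.23),(1.35,.23),(1.6,.23)):
    p,t=target(psi,r,M(h)); print(r,togo(p,t))
C,im=look('wrist'); print(mark('cup_center','wrist',C))
E
```

```text
10.9 [ 0.3443 -0.0597  0.2268] [ 0.716  0.154  0.076  2.332 -0.929  1.252  0.178] F [ 0.8 -0.2 -3.5] gap 0.014
0.6 ([0.009, -0.0014, -0.0127], [0.0223, 0.0193, 0.0015])
0.85 ([0.0143, -0.0065, -0.014], [0.1964, 0.1988, 0.0018])
1.1 ([0.0184, -0.0105, -0.0149], [0.3704, 0.3783, 0.0021])
1.35 ([0.0155, -0.0076, -0.0203], [0.5444, 0.5578, 0.0024])
1.6 ([0.0116, -0.0038, -0.0246], [0.7183, 0.7374, 0.0027])
[(0.68, [0.423, 0.0023, 0.2207])]
```

Request:
carry_out([
  [[0.009,-0.001,-0.013],[0.1,0.1,0.002],-1],
  [[0.014,-0.006,-0.014],[0.18,0.18,0.002],-1],
  [[0.016,-0.009,-0.014],[0.26,0.265,0.002],-1],
  [[0.018,-0.01,-0.015],[0.34,0.35,0.002],-1],
  [[0.017,-0.009,-0.018],[0.42,0.43,0.002],-1],
  [[0.016,-0.008,-0.02],[0.5,0.51,0.002],-1],
  [[0.015,-0.007,-0.021],[0.575,0.59,0.002],-1],
  [[0.013,-0.005,-0.023],[0.645,0.665,0.003],-1],
  [[0.012,-0.004,-0.025],[0.718,0.737,0.003],-1],
  [[0.012,-0.004,-0.025],[0.718,0.737,0.003],-1],
])

```text
time_s: 11.83
ee_pos: [0.3323, -0.0328, 0.229]
tcp_rot: [-2.372, -2.0, -0.004]
force: [0.3, 0.5, -3.4]
finger_gap: 0.0142
```

```bash
python3 - <<'E'
from pour import *
log(); B=np.array([.442,-.018]); psi=.6; T=pose()
M=lambda h:[*(B+.02*np.array([-np.sin(psi),np.cos(psi)])),h]
for r,h in ((1.6,.23),(1.8,.22),(2,.21),(2.15,.21)):
    p,t=target(psi,r,M(h)); print(r,togo(p,t))
E
```

```text
11.83 [ 0.3323 -0.0328  0.229 ] [ 0.76   0.693  0.053  2.201 -0.966  1.77  -0.212] F [ 0.3  0.5 -3.4] gap 0.0142
1.6 ([-0.0017, 0.0015, -0.0019], [-0.0075, -0.0062, 0.001])
1.8 ([-0.0023, 0.0022, 0.0026], [0.1318, 0.1373, 0.0009])
2 ([-0.0037, 0.0035, 0.0074], [0.2711, 0.2809, 0.0007])
2.15 ([-0.0051, 0.0048, 0.0037], [0.3755, 0.3885, 0.0006])
```

Request:
carry_out([
  [[-0.002,0.002,0],[0.06,0.063,0.001],-1],
  [[-0.002,0.002,0.003],[0.132,0.137,0.001],-1],
  [[-0.003,0.003,0.005],[0.2,0.21,0.001],-1],
  [[-0.004,0.004,0.007],[0.271,0.281,0.001],-1],
  [[-0.005,0.005,0.004],[0.376,0.389,0.001],-1],
  [[-0.005,0.005,0.004],[0.376,0.389,0.001],-1],
  [[-0.005,0.005,0.004],[0.376,0.389,0.001],-1],
  [[-0.005,0.005,0.004],[0.376,0.389,0.001],-1],
  [[-0.005,0.005,0.004],[0.376,0.389,0.001],-1],
])

```text
time_s: 12.58
ee_pos: [0.3364, -0.0385, 0.2249]
tcp_rot: [-1.966, -1.654, -0.076]
force: [-0.3, -0.7, -1.5]
finger_gap: 0.0145
```

```bash
python3 - <<'E'
from pour import *
log(); print(2.15,togo(*target(.6,2.15,[.431,-.0015,.21])))
C,im=look('wrist','w5.png'); Ct,it=look('top','t5.png')
cv2.imwrite('pics/m5.png',cv2.cvtColor(np.hstack([im[::1,:400],it[150:342,150:350].repeat(2,0).repeat(2,1)]),cv2.COLOR_RGB2BGR))
for i in range(5): print(i,mark(f'nut{i}_mid','top',Ct,n=5))
E
```

```text
12.58 [ 0.3364 -0.0385  0.2249] [ 0.808  0.965 -0.014  2.185 -1.029  1.957 -0.422] F [-0.3 -0.7 -1.5] gap 0.0145
2.15 ([0.0001, -0.0001, -0.0001], [0.0037, 0.0033, -0.0007])
0 []
1 [(0.59, [0.7783, -0.1259, -0.001]), (0.37, [0.3971, -0.0471, 0.0314])]
2 []
3 []
4 []
```

View pics/m5.png

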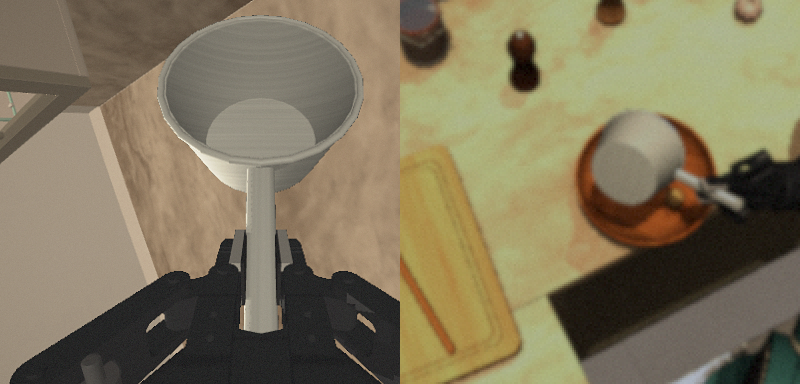

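The cup is empty: the wrist view shows its bare inside at (260,110). One nut shows in the bowl beside the handle, and the others should be hidden under the cup. Next I unroll the cup and take it back.

```bash
python3 - <<'E'
from pour import *
for r,m in ((1.5,[.435,-.03,.23]),(.9,[.46,-.1,.24]),(0,[.526,-.299,.25])): print(togo(*target(.62,r,m)))
E
```

```text
([-0.0221, 0.0029, -0.0155], [-0.4489, -0.4695, -0.02])
([-0.0838, 0.0368, -0.0538], [-0.8714, -0.8956, -0.0216])
([-0.2579, 0.1258, -0.1755], [-1.5061, -1.5336, -0.0217])
```

Request:
carry_out([
  [[-0.005,0,-0.003],[-0.09,-0.09,0],-1],
  [[-0.009,0.001,-0.006],[-0.18,-0.18,0],-1],
  [[-0.014,0.002,-0.009],[-0.27,-0.27,0],-1],
  [[-0.018,0.002,-0.012],[-0.36,-0.37,-0.01],-1],
  [[-0.022,0.003,-0.016],[-0.449,-0.47,-0.02],-1],
  [[-0.035,0.01,-0.023],[-0.535,-0.555,-0.02],-1],
  [[-0.047,0.016,-0.031],[-0.62,-0.64,-0.02],-1],
  [[-0.06,0.023,-0.038],[-0.705,-0.725,-0.02],-1],
  [[-0.072,0.03,-0.046],[-0.79,-0.81,-0.02],-1],
  [[-0.084,0.037,-0.054],[-0.871,-0.896,-0.022],-1],
])

```text
time_s: 13.77
ee_pos: [0.3675, -0.1413, 0.2232]
tcp_rot: [1.87, 1.609, -0.079]
force: [-0.3, -0.6, -1.9]
finger_gap: 0.0141
```

```bash
python3 - <<'E'
from pour import *
log()
for r,m in ((.45,[.5,-.2,.24]),(0,[.526,-.299,.16])): print(togo(*target(.65,r,m)))
C,im=look('top','t6.png')
print(mark('bowl_mid','top',C))
for i in (0,): print(i,mark(f'nut{i}_mid','top',C,n=8), mark(f'nut{i}','top',C,'boxes_of',n=8))
E
```

```text
13.77 [ 0.3675 -0.1413  0.2232] [ 0.826  0.457  0.07   2.051 -0.838  1.533  0.02 ] F [-0.3 -0.6 -1.9] gap 0.0141
([-0.0791, 0.0412, 0.0786], [-0.3268, -0.3025, -0.0179])
([-0.1273, 0.0377, 0.2105], [-0.6432, -0.6225, -0.0125])
[(0.69, [0.4435, -0.0187, 0.0373])]
0 [(0.55, [0.4782, 0.3865, 0.0475]), (0.41, [0.4439, -0.0265, 0.055])] [(0.58, [0.4742, -0.0448, 0.0372]), (0.51, [0.4391, -0.0274, 0.0699]), (0.5, [0.4726, 0.0112, 0.0415]), (0.44, [0.4347, -0.0155, 0.0377])]
```

Request:
carry_out([
  [[-0.02,0.01,0.02],[-0.085,-0.08,-0.004],-1],
  [[-0.04,0.02,0.04],[-0.17,-0.155,-0.009],-1],
  [[-0.06,0.031,0.06],[-0.25,-0.23,-0.014],-1],
  [[-0.079,0.041,0.079],[-0.327,-0.303,-0.018],-1],
  [[-0.089,0.04,0.105],[-0.4,-0.375,-0.017],-1],
  [[-0.1,0.04,0.135],[-0.475,-0.45,-0.016],-1],
  [[-0.11,0.039,0.165],[-0.55,-0.53,-0.014],-1],
  [[-0.12,0.038,0.19],[-0.61,-0.59,-0.013],-1],
  [[-0.127,0.038,0.21],[-0.643,-0.622,-0.012],-1],
  [[-0.127,0.038,0.21],[-0.643,-0.622,-0.012],-1],
])

```text
time_s: 14.8
ee_pos: [0.4451, -0.3554, 0.1266]
tcp_rot: [1.191, 1.051, -0.117]
force: [-1.4, 0.8, -2.5]
finger_gap: 0.0142
```

```bash
python3 - <<'E'
from pour import *
log()
C,im=look('wrist','w7.png'); print(mark('cup_center','wrist',C),mark('cup_handle','wrist',C))
T=pose()
# grasp was at TCP [.4463,-.3602,.046], tilt(.65,.8)
print(togo([.4465,-.3602,.09],tilt(.65,.8)),togo([.4465,-.3602,.047],tilt(.65,.8)))
Ct,im=look('top','t7.png')
for n in ('boxes_of',): print(mark('nut0','top',Ct,n,n=8),mark('nut3','top',Ct,n,n=8))
cv2.imwrite('pics/t7c.png',cv2.cvtColor(cv2.resize(im[170:310,80:400],None,fx=2.4,fy=2.4,interpolation=2),cv2.COLOR_RGB2BGR))
E
```

```text
14.8 [ 0.4451 -0.3554  0.1266] [ 0.961  0.561  0.052  1.908 -0.971  1.046  0.751] F [-1.4  0.8 -2.5] gap 0.0142
[(0.7, [0.5247, -0.2966, 0.1148]), (0.7, [0.4741, -0.0454, 0.0261])] [(0.57, [0.4394, -0.3599, 0.1375])]
([0.0262, -0.0299, 0.0059], [-0.0115, -0.0123, -0.0026]) ([0.0569, -0.0599, 0.0066], [-0.0115, -0.0123, -0.0026])
[(0.65, [0.4411, -0.0292, 0.0683]), (0.64, [0.4717, 0.014, 0.0415]), (0.59, [0.4748, -0.0458, 0.0379]), (0.58, [0.4334, -0.0151, 0.0338]), (0.56, [0.3944, -0.0417, 0.038])] [(0.65, [0.4411, -0.0292, 0.0683]), (0.64, [0.4717, 0.014, 0.0415]), (0.59, [0.4748, -0.0458, 0.0379]), (0.58, [0.4334, -0.0151, 0.0338]), (0.56, [0.3944, -0.0417, 0.038])]
```

View pics/t7c.png

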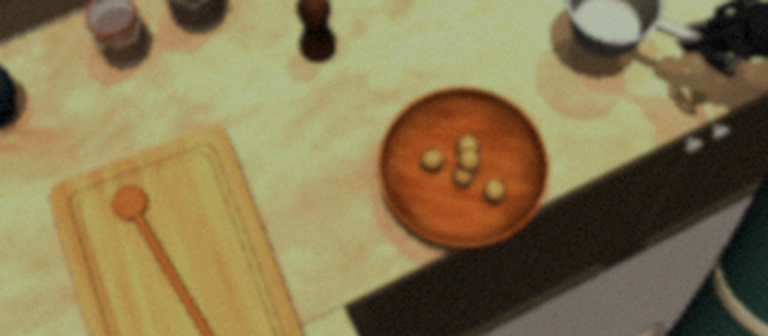

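All five nuts are in the bowl: crop pixels (432,158), (468,145), (470,158), (463,178) and (495,189). The spoon is on the board. I lower the cup.

Request:
carry_out([
  [[0.02,-0.02,0.006],[-0.011,-0.012,-0.003],-1],
  [[0.037,-0.039,0.006],[-0.011,-0.012,-0.003],-1],
  [[0.048,-0.05,0.006],[-0.011,-0.012,-0.003],-1],
  [[0.054,-0.057,0.007],[-0.011,-0.012,-0.003],-1],
  [[0.057,-0.06,0.007],[-0.011,-0.012,-0.003],-1],
  [[0.057,-0.06,0.007],[-0.011,-0.012,-0.003],-1],
])

```text
time_s: 15.6
ee_pos: [0.4474, -0.3614, 0.0479]
tcp_rot: [1.174, 1.041, -0.118]
force: [-0.3, 1.1, -2.1]
finger_gap: 0.0145
```

```bash
python3 - <<'E'
from pour import *
log()
C,im=look('wrist'); print(mark('cup_center','wrist',C),mark('cup','wrist',C))
E
```

```text
15.6 [ 0.4474 -0.3614  0.0479] [ 0.987  0.699  0.02   1.908 -1.044  0.95   0.902] F [-0.3  1.1 -2.1] gap 0.0145
[(0.68, [0.529, -0.3003, 0.0375])] [(0.79, [0.5257, -0.3006, 0.0014]), (0.47, [0.6623, -0.3513, 0.0233])]
```

Request:
carry_out([
  [[0.002,-0.002,0],[0,0,0],-1],
  [[0.002,-0.002,0],[0,0,0],-1],
  [[0.002,-0.002,0],[0,0,0],0.2],
  [[0.002,-0.002,0],[0,0,0],1],
  [[0.002,-0.002,0],[0,0,0],1],
  [[0.002,-0.002,0],[0,0,0],1],
  [[-0.03,-0.002,0],[0,0,0],1],
  [[-0.07,-0.002,0],[0,0,0],1],
  [[-0.11,-0.002,0],[0,0,0],1],
  [[-0.15,-0.002,0],[0,0,0],1],
])

```text
time_s: 16.58
ee_pos: [0.3619, -0.4259, 0.1567]
tcp_rot: [1.173, 1.041, -0.119]
force: [0.6, -0.8, -0.2]
finger_gap: 0.0854
```

```bash
python3 - <<'E'
from pour import *
log()
C,im=look('wrist'); print(mark('cup_center','wrist',C),mark('cup','wrist',C))
Ct,im=look('top','t8.png'); print(mark('bowl_mid','top',Ct),mark('board','top',Ct))
m=manip.regions_of('board','top')[0]['mask'].astype(np.uint8)
print(manip.regions_of('board','top')[0]['conf'])
c=max(cv2.findContours(m,0,1)[0],key=cv2.contourArea)
P=np.array([ray(u,v,'top',Ct,.04)[:2] for u,v in c[:,0]],np.float32)
r=cv2.minAreaRect(P*1000); print(r, (cv2.boxPoints(r)/1000).round(3).tolist())
E
```

```text
16.58 [ 0.3619 -0.4259  0.1567] [ 1.089  0.551  0.127  1.834 -0.874  1.205  0.805] F [ 0.6 -0.8 -0.2] gap 0.0854
[(0.7, [0.4027, -0.0478, 0.0297]), (0.65, [0.5301, -0.3006, 0.0378])] [(0.7, [0.528, -0.3022, 0.0002])]
[(0.78, [0.4463, -0.0184, 0.0362]), (0.31, [0.4488, -0.0257, 0.0572])] [(0.68, [0.4802, 0.3829, 0.0194])]
0.95
((478.314453125, 382.7734375), (251.32337951660156, 378.4906311035156), 85.6737289428711) [[0.2800000011920929, 0.2720000147819519], [0.6579999923706055, 0.24300000071525574], [0.6759999990463257, 0.49399998784065247], [0.29899999499320984, 0.5220000147819519]]
```

```bash
cat > push.py <<'E'
from pour import *
n=np.array([.076,.997]); n/=np.linalg.norm(n); psi=np.arctan2(n[1],n[0])
def push(c,a=1.1,z=.042,gap=0.):
    "TCP so that open tips (13 mm behind TCP) stand at the bowl's right side; c=bowl centre"
    t=tilt(psi,a); tip=np.r_[np.array(c)-n*(.103+gap),z]   # .111 less 8 mm of straddle
    return tip+.013*t[:,0],t
E
python3 - <<'E'
from push import *
q=manip.sense()['joint_positions']; b0=np.array([.4455,-.0185]); 
for a in (1.1,1.25):
    qq=q
    for d,gap,z in ((0,.08,.2),(0,.03,.042),(0,0,.042),(.08,0,.042),(.167,0,.042)):
        p,t=push(b0+n*d,a,z,gap); qq,ep,er=ik(p,t,qq); print(a,d,p.round(3),qq.round(2),round(ep,3),round(er,3))
for gap,z in ((.09,.2),(.06,.12)): print(togo(*push(b0,1.2,z,gap)))
E
```

```text
1.1 0 [ 0.432 -0.195  0.188] [ 0.67  0.35 -0.06  1.9  -0.42  1.17  0.75] 0.0 0.0
1.1 0 [ 0.436 -0.145  0.03 ] [ 0.63  0.58 -0.12  2.03 -0.5   0.81  0.84] 0.0 0.0
1.1 0 [ 0.438 -0.115  0.03 ] [ 0.6   0.56 -0.14  2.07 -0.52  0.78  0.81] 0.0 0.0
1.1 0.08 [ 0.444 -0.036  0.03 ] [ 0.49  0.53 -0.2   2.14 -0.58  0.68  0.73] 0.0 0.0
1.1 0.167 [0.451 0.051 0.03 ] [ 0.36  0.52 -0.27  2.18 -0.65  0.58  0.62] 0.0 0.0
1.25 0 [ 0.432 -0.197  0.188] [ 0.6   0.3  -0.07  1.94 -0.3   1.08  0.63] 0.0 0.0
1.25 0 [ 0.436 -0.147  0.03 ] [ 0.56  0.52 -0.12  2.08 -0.37  0.7   0.68] 0.0 0.0
1.25 0 [ 0.438 -0.117  0.03 ] [ 0.52  0.51 -0.14  2.1  -0.39  0.67  0.63] 0.0 0.0
1.25 0.08 [ 0.444 -0.037  0.03 ] [ 0.39  0.48 -0.18  2.16 -0.42  0.59  0.51] 0.0 0.0
1.25 0.167 [0.451 0.049 0.03 ] [ 0.23  0.47 -0.22  2.18 -0.46  0.52  0.36] 0.0 0.0
([0.1054, 0.1569, -0.1325], [-0.7123, 0.4608, -0.3742])
([0.1766, 0.1156, -0.1551], [-0.7123, 0.4608, -0.3742])
```

```bash
python3 - <<'E'
from push import *
print(togo(*push([.4455,-.0185],1.1,.2,.09)))
E
```

```text
([0.1055, 0.1578, -0.1333], [-0.6865, 0.4944, -0.2803])
```

Request:
carry_out([
  [[0.106,0.158,-0.133],[-0.687,0.494,-0.28],1],
  [[0.106,0.158,-0.133],[-0.687,0.494,-0.28],1],
  [[0.106,0.158,-0.133],[-0.687,0.494,-0.28],1],
  [[0.106,0.158,-0.133],[-0.687,0.494,-0.28],1],
  [[0.106,0.158,-0.133],[-0.687,0.494,-0.28],1],
  [[0.106,0.158,-0.133],[-0.687,0.494,-0.28],1],
  [[0.106,0.158,-0.133],[-0.687,0.494,-0.28],1],
  [[0.106,0.158,-0.133],[-0.687,0.494,-0.28],1],
  [[0.106,0.158,-0.133],[-0.687,0.494,-0.28],1],
])

```text
time_s: 17.73
ee_pos: [0.4325, -0.204, 0.1878]
tcp_rot: [0.425, 1.52, 0.312]
force: [0.5, 0.4, 0.0]
finger_gap: 0.0853
```

```bash
python3 - <<'E'
from push import *
log(); C,im=look('wrist','w9.png'); print(mark('bowl_mid','wrist',C))
print(togo(*push([.4455,-.0185],1.1,.12,.05)),togo(*push([.4455,-.0185],1.1,.042,.04)),togo(*push([.4455,-.0185],1.1,.042,.015)))
E
```

```text
17.73 [ 0.4325 -0.204   0.1878] [ 0.654  0.364 -0.033  1.888 -0.42   1.181  0.767] F [0.5 0.4 0. ] gap 0.0853
[(0.92, [0.4422, -0.019, 0.0296]), (0.16, [0.4469, -0.0266, 0.0497])]
([0.0888, -0.0, -0.0001], [-0.0033, 0.0014, -0.0014]) ([0.1628, -0.0266, -0.0001], [-0.0033, 0.0014, -0.0014]) ([0.1742, -0.0044, -0.0002], [-0.0033, 0.0014, -0.0014])
```

View pics/w9.png

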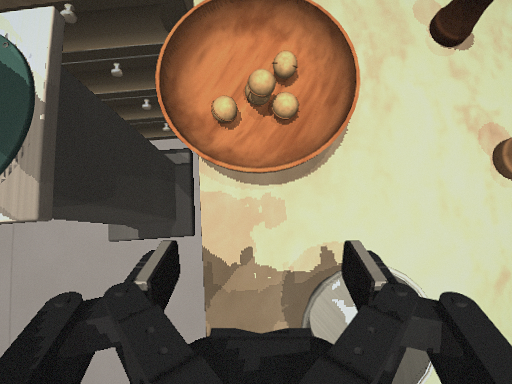

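The bowl is at (258,85), centred on the fingers, with five nuts inside. The cup stands clear at (370,330). I descend and start the push.

Request:
carry_out([
  [[0.04,0,0],[-0.003,0.001,-0.001],1],
  [[0.08,0,0],[-0.003,0.001,-0.001],1],
  [[0.115,-0.012,0],[-0.003,0.001,-0.001],1],
  [[0.145,-0.023,0],[-0.003,0.001,-0.001],1],
  [[0.163,-0.027,0],[-0.003,0.001,-0.001],1],
  [[0.167,-0.019,0],[-0.003,0.001,-0.001],1],
  [[0.172,-0.009,0],[-0.003,0.001,-0.001],1],
  [[0.174,-0.004,0],[-0.003,0.001,-0.001],1],
  [[0.174,-0.004,0],[-0.003,0.001,-0.001],1],
])

```text
time_s: 18.58
ee_pos: [0.4378, -0.1291, 0.0321]
tcp_rot: [0.426, 1.519, 0.31]
force: [0.1, -0.3, 0.1]
finger_gap: 0.0853
```

```bash
python3 - <<'E'
from push import *
log(); C,im=look('wrist'); print(mark('bowl_mid','wrist',C))
for d in (0,.05,.1,.15): print(togo(*push(np.array([.4445,-.0185])+n*d,1.1,.042,0)))
E
```

```text
18.58 [ 0.4378 -0.1291  0.0321] [ 0.591  0.566 -0.11   2.05  -0.528  0.8    0.841] F [ 0.1 -0.3  0.1] gap 0.0853
[]
([0.0081, 0.0128, -0.0018], [0.0003, 0.0021, 0.0006])
([0.0308, 0.0573, -0.0019], [0.0003, 0.0021, 0.0006])
([0.0534, 0.1019, -0.0019], [0.0003, 0.0021, 0.0006])
([0.0761, 0.1465, -0.0019], [0.0003, 0.0021, 0.0006])
```

Request:
carry_out([
  [[0.004,0.006,-0.002],[0,0,0],1],
  [[0.008,0.013,-0.002],[0,0,0],1],
  [[0.012,0.02,-0.002],[0,0,0],1],
  [[0.016,0.028,-0.002],[0,0,0],1],
  [[0.021,0.038,-0.002],[0,0,0],1],
  [[0.026,0.048,-0.002],[0,0,0],1],
  [[0.031,0.057,-0.002],[0,0,0],1],
  [[0.037,0.07,-0.002],[0,0,0],1],
  [[0.042,0.08,-0.002],[0,0,0],1],
  [[0.047,0.089,-0.002],[0,0,0],1],
])

```text
time_s: 19.52
ee_pos: [0.4435, -0.0285, 0.0303]
tcp_rot: [0.425, 1.519, 0.31]
force: [0.0, -3.3, -1.1]
finger_gap: 0.0852
```

```bash
python3 - <<'E'
from push import *
log(); C,im=look('top','t10.png'); r=mark('bowl_mid','top',C); b=mark('board','top',C); print(r,b)
Bc=np.array([.48,.383])
for x in r: v=np.array(x[1][:2])-Bc; print('board x',v@n,'y',v@[-n[1],n[0]])
for d in (.08,.15,.167): print(togo(*push(np.array([.4445,-.0185])+n*d,1.1,.042,0)))
cv2.imwrite('pics/t10c.png',cv2.cvtColor(cv2.resize(im[170:310,80:400],None,fx=2.4,fy=2.4,interpolation=2),cv2.COLOR_RGB2BGR))
E
```

```text
19.52 [ 0.4435 -0.0285  0.0303] [ 0.462  0.529 -0.186  2.144 -0.608  0.675  0.737] F [ 0.  -3.3 -1.1] gap 0.0852
[(0.79, [0.459, 0.0723, 0.0368]), (0.2, [0.4547, 0.0708, 0.0211])] [(0.6, [0.4801, 0.3847, 0.021])]
board x -0.31139737701751574 y -0.0026764877378986016
board x -0.3132198729463599 y 0.0014970609427024627
([-0.0031, -0.0058, 0.0004], [0.0018, 0.001, 0.0])
([0.0287, 0.0565, 0.0004], [0.0018, 0.001, 0.0])
([0.0364, 0.0717, 0.0004], [0.0018, 0.001, 0.0])
```

View pics/t10c.png

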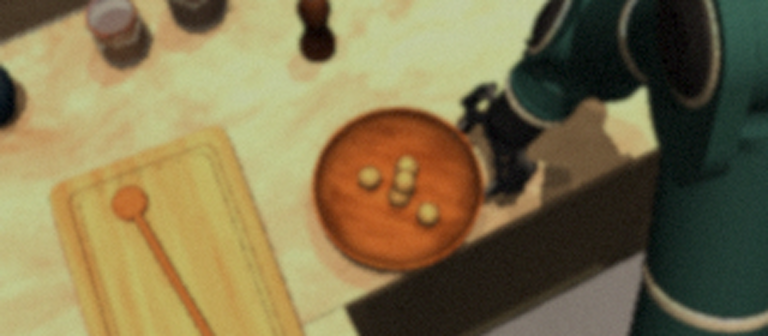

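The bowl slides flat with its nuts, centred at crop (400,188), and about 75 mm remain to the board. I push on and slow down near the end.

Request:
carry_out([
  [[0.004,0.008,0],[0,0,0],1],
  [[0.009,0.017,0],[0,0,0],1],
  [[0.014,0.027,0],[0,0,0],1],
  [[0.018,0.036,0],[0,0,0],1],
  [[0.022,0.044,0],[0,0,0],1],
  [[0.026,0.051,0],[0,0,0],1],
  [[0.029,0.057,0],[0,0,0],1],
  [[0.03,0.059,0],[0,0,0],1],
  [[0.03,0.059,0],[0,0,0],1],
])

```text
time_s: 20.42
ee_pos: [0.4482, 0.0378, 0.0304]
tcp_rot: [0.425, 1.52, 0.312]
force: [-0.3, -0.7, 0.4]
finger_gap: 0.0852
```

```bash
python3 - <<'E'
from push import *
log(); C,im=look('top'); r=mark('bowl_mid','top',C); print(r)
Bc=np.array([.48,.383])
for x in r: v=np.array(x[1][:2])-Bc; print('board x',v@n,'y',v@[-n[1],n[0]])
E
```

```text
20.42 [0.4482 0.0378 0.0304] [ 0.363  0.518 -0.237  2.177 -0.658  0.601  0.655] F [-0.3 -0.7  0.4] gap 0.0852
[(0.56, [0.4615, 0.1425, 0.0363]), (0.39, [0.4583, 0.1388, 0.0129])]
board x -0.2412104315152818 y 0.0001665179016366522
board x -0.2451429542842045 y 0.0030760306910748887
```

Request:
carry_out([
  [[0.001,0.002,0],[0,0,0],1],
  [[0.002,0.004,0],[0,0,0],1],
  [[0.003,0.005,0],[0,0,0],1],
  [[0.003,0.006,0],[0,0,0],1],
  [[0.003,0.006,0],[0,0,0],1],
])

```text
time_s: 20.93
ee_pos: [0.4488, 0.0439, 0.0304]
tcp_rot: [0.425, 1.519, 0.311]
force: [1.0, -2.9, -1.0]
finger_gap: 0.0854
```

Request:
carry_out([
  [[0.001,0.002,0],[0,0,0],1],
  [[0.001,0.002,0],[0,0,0],1],
])

```text
time_s: 21.1
ee_pos: [0.449, 0.0464, 0.0305]
tcp_rot: [0.425, 1.519, 0.311]
force: [0.3, -3.0, 0.6]
finger_gap: 0.0847
```

Request:
carry_out([
  [[0.001,0.002,0],[0,0,0],1],
  [[0.001,0.002,0],[0,0,0],1],
])

```text
time_s: 21.27
ee_pos: [0.4491, 0.0491, 0.0305]
tcp_rot: [0.425, 1.519, 0.312]
force: [-0.2, -2.3, -0.3]
finger_gap: 0.0855
```

Request:
carry_out([
  [[0.001,0.001,0],[0,0,0],1],
  [[0.001,0.001,0],[0,0,0],1],
])

```text
time_s: 21.43
ee_pos: [0.4494, 0.0503, 0.03]
tcp_rot: [0.425, 1.519, 0.311]
force: [-0.4, -5.2, 0.8]
finger_gap: 0.0858
```

```bash
python3 - <<'E'
from push import *
log(); Bc=np.array([.48,.383])
for k in ('top','scene'):
    C,im=look(k,k+'11.png'); r=mark('bowl_mid',k,C); print(r)
    for x in r: v=np.array(x[1][:2])-Bc; print('board x',v@n,'y',v@[-n[1],n[0]])
E
```

```text
21.43 [0.4494 0.0503 0.03  ] [ 0.343  0.518 -0.247  2.181 -0.668  0.585  0.638] F [-0.4 -5.2  0.8] gap 0.0858
[(0.87, [0.4647, 0.1545, 0.0368])]
board x -0.22900191902963965 y -0.002112127065865046
[(0.82, [0.458, 0.1525, 0.0277]), (0.29, [0.4822, 0.3791, 0.039])]
board x -0.23150538816703883 y 0.0044164747965622815
board x -0.0037215000827645135 y -0.0024900676966668972
```

Request:
carry_out([
  [[0.001,0.002,0],[0,0,0],1],
  [[0.001,0.002,0],[0,0,0],1],
])

```text
time_s: 21.8
ee_pos: [0.4498, 0.0512, 0.0299]
tcp_rot: [0.425, 1.518, 0.309]
force: [-0.8, -15.3, 2.6]
finger_gap: 0.0854
```

The force rose to 15 N with almost no travel, so the bowl is against the board. I retreat.

Request:
carry_out([
  [[-0.003,-0.006,0],[0,0,0],1],
  [[-0.01,-0.02,0],[0,0,0],1],
  [[-0.02,-0.04,0],[0,0,0],1],
  [[-0.06,-0.05,0],[0,0,0],1],
  [[-0.1,-0.05,0],[0,0,0],1],
  [[-0.14,-0.05,0],[0,0,0],1],
  [[-0.18,-0.05,0],[0,0,0],1],
  [[-0.2,-0.05,0],[0,0,0],1],
  [[-0.2,-0.05,0],[0,0,0],1],
])

```text
time_s: 22.55
ee_pos: [0.4402, -0.0869, 0.1893]
tcp_rot: [0.423, 1.513, 0.305]
force: [0.7, -0.3, 0.0]
finger_gap: 0.0853
```

```bash
python3 - <<'E'
from push import *
log(); Bc=np.array([.48,.383])
C,im=look('top','t12.png')
for t in ['bowl_mid','spoon_mid','cup_center','pepper','salt','garlic_mid','board']: print(t,mark(t,'top',C))
r=mark('bowl_mid','top',C); v=np.array(r[0][1][:2])-Bc; print('board x',v@n,'y',v@[-n[1],n[0]])
print(mark('nut0','top',C,'boxes_of',n=6))
Cw,iw=look('wrist'); print('wrist',mark('bowl_mid','wrist',Cw),mark('nut0','wrist',Cw,'boxes_of',n=6))
cv2.imwrite('pics/t12c.png',cv2.cvtColor(cv2.resize(im[130:320,80:400],None,fx=2.4,fy=2.4,interpolation=2),cv2.COLOR_RGB2BGR))
E
```

```text
22.55 [ 0.4402 -0.0869  0.1893] [ 0.507  0.262 -0.099  2.029 -0.482  1.06   0.616] F [ 0.7 -0.3  0. ] gap 0.0853
bowl_mid []
spoon_mid [(0.69, [0.4788, 0.3841, 0.0512]), (0.56, [0.5232, -0.2977, 0.0089])]
cup_center [(0.83, [0.5251, -0.2992, 0.039])]
pepper [(0.97, [0.7223, 0.0721, -0.0016])]
salt [(0.62, [0.7748, -0.1257, -0.0001]), (0.21, [0.4605, 0.1474, 0.0105])]
garlic_mid [(0.62, [0.4401, -0.3717, 0.0596]), (0.57, [0.6615, -0.3511, 0.0257])]
board [(0.75, [0.4812, 0.3806, 0.0188])]Traceback (most recent call last):
  File "<stdin>", line 5, in <module>
IndexError: list index out of range
```

```bash
python3 - <<'E'
from push import *
Bc=np.array([.48,.383])
for k in ('top','wrist','scene'):
    C,im=look(k)
    if k=='top': cv2.imwrite('pics/t12c.png',cv2.cvtColor(cv2.resize(im[130:320,80:400],None,fx=2.4,fy=2.4,interpolation=2),cv2.COLOR_RGB2BGR))
    r=mark('bowl_mid',k,C,n=1); print(k,r,mark('nut0',k,C,'boxes_of',n=6))
    for x in r: v=np.array(x[1][:2])-Bc; print('board x',v@n)
E
```

```text
top [(0.89, [0.463, 0.1541, 0.0353])] [(0.73, [0.4797, -0.3245, 0.0472]), (0.58, [0.4112, 0.1325, 0.0353]), (0.46, [0.4558, 0.142, 0.0655]), (0.45, [0.4956, 0.182, 0.0427]), (0.37, [0.4497, 0.1562, 0.0358])]
board x -0.22952997579879386
wrist [(0.7, [0.4599, 0.1522, 0.0322])] [(0.79, [0.4615, 0.14, 0.0668]), (0.78, [0.4543, 0.1393, 0.0251]), (0.65, [0.5024, 0.1732, 0.0394]), (0.56, [0.4945, 0.1192, 0.0336]), (0.55, [0.4202, 0.1226, 0.0422])]
board x -0.23166010479997096
scene [(0.72, [0.4604, 0.1539, 0.0297])] [(0.55, [0.4579, 0.1309, 0.0597]), (0.51, [0.4865, 0.1142, 0.0366]), (0.47, [0.414, 0.1226, 0.042]), (0.39, [0.5361, -0.3016, 0.0445])]
board x -0.22992701848317684
```

View pics/t12c.png

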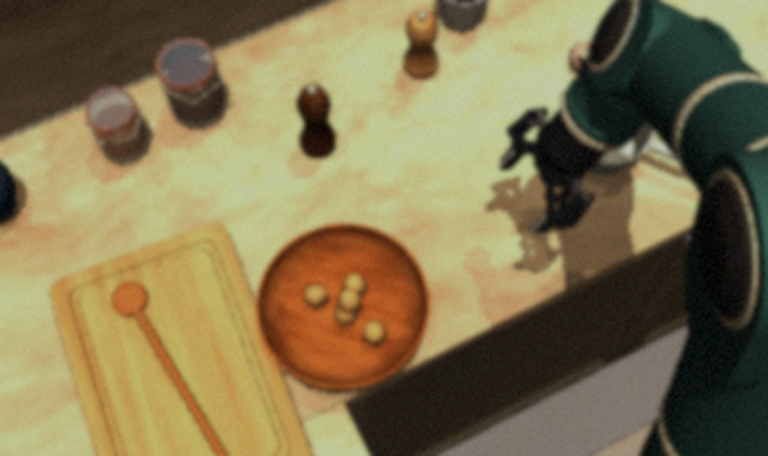

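The final view shows the bowl touching the board edge at crop (262,300), five nuts inside it, the spoon on the board, and the mills unmoved. I hand the job in.

```bash
python3 -c "
from rig import manip
print(manip.finish_job())"
```

```text
the job is handed in; nothing more can be done
None
```

I handed the job in at about 23 s of the 72 s limit; the system gives no verdict, so what follows rests on my own last checks.

- **Spoon:** I lifted it off the bowl and let it drop the last 12 mm or so onto the board. It lies near the board's middle.
- **Walnuts and cup:** I poured all five walnuts into the bowl, with the cup tipped about 2.15 rad. The empty cup stands on the worktop again, at about (0.525, -0.299), with its centre measured at 39 mm (limit 42 mm).
- **Bowl:** I pushed it with the open fingers until the push force rose to 15 N with almost no travel, then backed off. All three cameras put its middle at about -0.230 m in the board's frame; contact was expected at about -0.236 m and the limit is -0.246 m. It sits flat.
- **Bystanders:** The mills and the garlic measured within about 5 mm of their first positions. The arm was clear of everything at hand-in.

**Checks that failed or disagreed:**
- One top-camera look missed the bowl and made that script stop; the repeat found it.
- The networks returned a few false detections. In the last top-camera check one "walnut" was really on the cup, and one "garlic" on its handle. The scene camera found only three of the five nuts; the wrist camera and the final picture show all five in the bowl.
- One nut rests on top of the others, with its visible surface at about 67 mm, so it should be below the 85 mm limit.

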